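Pack up the parts kit: flap down, then lid shut

ROBOT

A 6-joint arm with a two-finger parallel gripper is mounted at the origin on a cart in front of the work surface, level with it; the furniture and walls round the work are solid. World frame = base frame: x ahead of the robot, y to its left, z up, the work surface at z = 0. Lengths are in m, angles in rad, forces in N, time in s.
With the tool pointing down it reaches from about 0.375 to 0.9 m from the base axis. Payload 3.1 kg.
Tool frame: the origin (TCP) lies midway between the tips of the shut fingers; the grasp point (between the pads) lies 19 mm behind it; z points along the fingers, y is the line along which they close (so a half turn about z gives the same grasp; the last joint's range is limited). The gripper opens to 85 mm and grips with 20 to 120 N. Pads are 22 mm wide; open, the fingers measure 114 mm over their backs; the gripper's body (76 mm by 85 mm) begins 54 mm behind the grasp point. The pads swing forward as they close: fully open they stand 13 mm farther back than shut.
Start: joints at [1.03, 0.527, 1.433, -0, 1.181, -0.178], TCP at [0.221, 0.585, 0.231] pointing down, gripper open.
Joint ranges: [-3.08, 3.08], [-0.75, 2.2], [0.22, 2.44], [-1.43, 4.57], [0, 2.65], [-2.85, 2.85]. Speed limits (rad/s): [2.79, 2.79, 3.14, 3.14, 3.14, 3.14].

INTERFACE

Orientations are given as a rotation vector (axis times angle).
In Python, from cell import sensors, optics, env gives the robot as it stands. The module is installed in compiled form; this text tells all that it offers.
- The arm moves only by the shell command python3 -m jog 'ROWS' [FORCE]. ROWS is a JSON object of lists of equal length, an entry for each row: "hand": the closure, from 0 (fully open) to 1 (shut); "offset": the shift along the tool's x, y, z in mm, a list of three; "dr": the turn, a rotation vector about the tool's x, y, z in rad, a list of three. In form: {"hand": [hand, ...], "offset": [[dx, dy, dz], ...], "dr": [[ax, ay, az], ...]}. A call has exactly 8 rows; each row is the pose to reach, as a shift and turn from the pose commanded when the call began, along the tool's axes at that moment; what a row does not reach only later rows make up. A row lasts 1/8 s, in which the tool goes at most 62.5 mm and 10.7 degrees, less where a joint would pass 70% of its speed; a pose out of reach is approached as far as the arm can. A call with a gripper value outside its range is refused whole. The fingers move at their own pace and stop on an object; FORCE is the grip in N (left out, the last holds). Time passes only in rows, so rows that repeat a pose let the fingers close, or fill a call up. It gives the time, the measured TCP pose, the force, the opening and the grip force at its end, in the units of the state.
- sensors.sense(): the state, without advancing time (a new reading comes with each control period).
- optics.capture(name): name is "scene" or "top" or "wrist"; returns a dict with "color" (420x560x3 uint8, red, green, blue), "fx", "fy", "cx", "cy" (pixels), "R" (3x3) and "t" (3): a world point X has camera coordinates R X + t. Camera axes: x right, y down, z forward; pixel columns grow to the right and rows downward; lengths in m; the calibration is good to about 2 mm. A picture is of the moment at which its call begins. There is no depth.
- env.hand_in(): hands the job in; it is judged then, once.
Trained networks look in a picture, given as the dict that the camera call returned (one of the last four; its "shot" number tells which), for a name from the list of things; names that differ only in an ending like _2 or _b are one class to them, and where a whole thing is asked for, a point or a joint stands for the part that bears it (a point fixed in the world has none). Each returns a list of dicts, best first, with "score" (0 to 1); they miss things now and then, are a little off and sometimes report something else, mostly with a low value. They report only what shows in the picture. A call takes as long as a camera call. They do not tell look-alikes from the thing itself.
- optics.boxes_of(picture, label): "box" ([left, top, right, bottom] as shares, 0 to 1, of the picture: columns of its width, rows of its height, round what is visible of it).
- optics.silhouettes(picture, label): "pixels" (420x560 bool, what is visible of it) and "box" ([left, top, right, bottom] as shares, 0 to 1, of the picture: columns of its width, rows of its height, round what is visible of it).
- optics.spot_point(picture, label): "point" ([column, row] as shares, 0 to 1, of the picture: columns of its width, rows of its height: a listed point, or the origin of a listed thing).
The state is a dict: "t": time; "joint_pos": joint angles; "dq": joint speeds; "tau": joint torques, N m; "tcp_pos": TCP position; "tcp_rot": TCP orientation; "force": force on the tool from outside, world axes, zero at the start; "moment": the same for the moment, N m; "grip_width": finger opening in m; "gripper_force": force on a finger pad.
Only numpy, scipy, OpenCV 4.12 (cv2) and the standard library are available. Lean on these libraries where they do the work, as an engineer would, in place of code of your own. Each camera call takes 0.05 s, during which the arm holds its last target. There are 200 camera calls.

TASK

Close up the small parts kit on the table without grasping anything: with the fingertips, first push the upright orange inner flap over and down until it lies flat in the case, and only then swing the blue hinged lid over it and press it gently until it is fully shut. Do not pinch or lift the flap or lid, leave the tin and the tweezers lying in the case, do not disturb the other things on the table, and finish with the hand clear.

Things in the scene. Friction and masses are not known exactly. Their poses are not given: they have to be found in the camera images.
- kit_case: Open grey case with black corners, fixed to the table, 170 mm along own x, 115 mm along own y, rim 45 mm above the table, walls 4 mm. Origin: centre of its underside. x runs along both hinges (at yaw 0 away from the robot), y from the flap's side to the lid's side (at yaw 0 to the robot's left), z up; yaw -1.2 to 0.5. A low divider (top 29 mm up) at y = 12.5 mm; the flap covers the wide side.
- kit_flap (a joint): Hinge of the orange flap, rad: 0 = flat in the case (upper face 34 mm above the table), about 1.5 = upright, stop 1.75. Hinge line: parallel to the case's x at its y = -51.5 mm, 32.5 mm above the table. Plate 152 mm along the hinge, 62 mm hinge to free edge, 3 mm thick, centred on the line. Folding, its free edge swings to the case's +y and down. Stiff: stays at any angle; about 1 N moves it.
- flap_edge (a point): Middle of the free edge of the orange flap (half-way through its thickness). The flap's inner face (its underside when folded) carries a black pad 142 x 50 x 1.5 mm; a finger that pinches the flap would press on it, a push from outside does not.
- kit_lid (a joint): Hinge of the blue lid, rad: 0 = fully shut on the rim (upper face 51 mm above the table), about 1.7 = open, stop 1.95. Hinge line: parallel to the case's x at its y = +59.5 mm, 48 mm above the table. Plate 170 mm along the hinge, 117 mm hinge to free edge, 6 mm thick, centred on the line. Shutting, its free edge swings to the case's -y and down. Stiff: stays at any angle; 2 to 5 N moves it.
- lid_edge (a point): Middle of the free edge of the blue lid (half-way through its thickness). The lid's inner face carries a grey pad 160 x 105 x 1.6 mm; a finger that pinches the lid would press on it, a push from outside does not.
- amber_tin: Loose round amber box, 39 mm across and 18 mm high, lying in the wide compartment; origin at the centre of its underside. Stays where it is.
- tweezers: Loose steel tweezers, 116 x 13 x 9 mm, lying along the narrow compartment near the lid's hinge; origin at the centre of the underside. They stay where they are.
- parts_tin: Bystander: loose round cream and blue-green tin, 62 mm across, 22 mm high, to the right of the case; origin at the centre of its underside.
- hammer: Bystander: loose small hammer with a brown wooden handle, 164 x 38 x 14 mm, lying to the right of the case; origin at the centre of the underside.
- loupe: Bystander: loose black eye loupe, 34 mm across, 28 mm high, standing at the left of the table; origin at the centre of its underside.
- oil_bottle: Bystander: loose brown bottle with a black cap, 31 mm across, 62 mm high, standing behind the case; origin at the centre of its underside.
There are look-alikes about, which are no part of the job. Of the things like the amber_tin, leave any that is yellow; of the rest the smaller one is meant.

How it is judged:
On the way, in this order (a step that is already met when the one before it is completed fails the run):
1. the orange flap is folded down flat while the lid still stands open (value of joint kit_flap below 0.1 rad and value of joint kit_lid above 0.9 rad), for 0.2 s.
2. the lid is swung fully shut over it (value of joint kit_lid below 0.05 rad and value of joint kit_flap below 0.1 rad), for 0.2 s.
At the end, for the whole second after the job is handed in: The flap lies flat (within 0.1 rad), the lid is shut over it (within 0.05 rad, about 6 mm at its free edge) and at rest, the amber tin and the tweezers lie on the floor of their compartments, and the four bystanders are within 20 mm of where they stood (all of step 2 and velocity of joint kit_lid between -0.05 and 0.05 rad/s and y of amber_tin in the frame of kit_case between -0.0575 and 0.0125 m and x of amber_tin in the frame of kit_case between -0.085 and 0.085 m and height (world z) of each of amber_tin, tweezers below 0.013 m and y of tweezers in the frame of kit_case between 0.0125 and 0.0575 m and x of tweezers in the frame of kit_case between -0.085 and 0.085 m and distance of each of parts_tin, hammer, loupe, oil_bottle from where it was at the start of the episode below 0.02 m); the robot touches nothing.
It fails at once if the lid is swung over while the flap is not yet down (value of joint kit_lid below 0.9 rad and value of joint kit_flap above 0.15 rad).
It fails at once if the tin or the tweezers in the case are lifted or shifted by more than 25 mm (distance of any of amber_tin, tweezers from where it was at the start of the episode above 0.025 m).
It fails at once if a bystander is moved by more than 20 mm (distance of any of parts_tin, hammer, loupe, oil_bottle from where it was at the start of the episode above 0.02 m).
It fails at once if flap or lid is pinched: a finger presses on its inner pad with over 12 N (contact force between the fingers and kit_flap_c1 above 12 N or contact force between the fingers and kit_lid_c1 above 12 N).
It fails at once if flap, lid or case is pressed hard (over 60 N) (contact force between the fingers and kit_case above 60 N).
It also fails if it takes over 61 s, if anything falls off the work surface, if the arm or the gripper's body presses on something with over 40 N, if the wrist force passes 120 N, or if a joint passes its speed limit or range.

## Working session

There is one attempt and no reset: what is moved stays moved. The work goes in short steps, Python scripts to look and compute and a shell command to move; the robot and the scene stay as the last step left them, time stands still between calls to the robot, and variables do not carry over. Pictures are saved under pics/ and viewed, at most 10 in all, crops included, and the job is handed in when it is done.

```bash
mkdir -p pics
cat > h.py <<'E'
from cell import sensors, optics, env
import numpy as np, cv2
from scipy.spatial.transform import Rotation as Ro
def cap(n,f=None):
    p=optics.capture(n)
    if f: cv2.imwrite('pics/'+f,p['color'][:,:,::-1])
    return p
def ray(p,u,v,z):
    d=np.array([(u-p['cx'])/p['fx'],(v-p['cy'])/p['fy'],1.]);R=np.array(p['R']);t=np.array(p['t'])
    c=-R.T@t; w=R.T@d; return c+w*(z-c[2])/w[2]
def proj(p,X):
    c=np.array(p['R'])@np.asarray(X)+p['t'];return np.array([c[0]/c[2]*p['fx']+p['cx'],c[1]/c[2]*p['fy']+p['cy']])
E
python3 - <<'E'
from h import *
s=sensors.sense();print(s['t'],s['tcp_pos'],s['tcp_rot'],s['grip_width'])
hs={'kit_case':0,'amber_tin':.0,'flap_edge':.09,'lid_edge':.16,'parts_tin':0,'hammer':0,'loupe':0,'oil_bottle':0,'tweezers':0.004}
for n in('scene','top'):
    p=cap(n,n+'0.png')
    for k,z in hs.items():
        for r in optics.spot_point(p,k)[:3]:
            u,v=r['point'][0]*560,r['point'][1]*420
            print(n,k,round(r['score'],2),round(u),round(v),ray(p,u,v,z).round(3))
E
```

```text
0.0 [0.22084813 0.58391707 0.23034085] [-0.56516876 -3.08955592  0.00321221] 0.08546032882334391
scene kit_case 0.59 303 249 [ 0.528 -0.06   0.   ]
scene amber_tin 0.76 346 232 [ 0.486 -0.177  0.   ]
scene amber_tin 0.71 269 286 [0.515 0.07  0.   ]
scene amber_tin 0.51 313 246 [ 0.517 -0.083  0.   ]
scene flap_edge 0.58 317 213 [ 0.533 -0.107  0.09 ]
scene lid_edge 0.95 264 229 [0.545 0.048 0.16 ]
scene parts_tin 0.72 339 167 [ 0.65  -0.356  0.   ]
scene hammer 0.63 380 191 [ 0.507 -0.355 -0.   ]
scene loupe 0.76 224 344 [0.484 0.227 0.   ]
scene oil_bottle 0.53 242 200 [ 0.754 -0.069  0.   ]
top kit_case 0.66 266 247 [ 0.543 -0.056  0.   ]
top amber_tin 0.83 316 268 [ 0.487 -0.195  0.   ]
top amber_tin 0.56 221 255 [0.517 0.068 0.   ]
top amber_tin 0.49 271 255 [ 0.52  -0.071  0.   ]
top flap_edge 0.57 283 252 [ 0.53  -0.097  0.09 ]
top lid_edge 0.66 227 246 [0.542 0.037 0.16 ]
top parts_tin 0.97 368 207 [ 0.66  -0.341  0.   ]
top parts_tin 0.52 163 264 [0.491 0.226 0.   ]
top parts_tin 0.38 223 245 [0.547 0.063 0.   ]
top hammer 0.79 376 259 [ 0.514 -0.364  0.   ]
top hammer 0.64 370 209 [ 0.655 -0.348  0.   ]
top loupe 0.63 163 265 [0.49  0.227 0.   ]
top oil_bottle 0.71 369 207 [ 0.659 -0.345  0.   ]
top oil_bottle 0.6 270 165 [ 0.775 -0.062  0.   ]
top oil_bottle 0.3 283 250 [ 0.534 -0.101  0.   ]
top tweezers 0.45 250 246 [ 0.543 -0.012  0.004]
top tweezers 0.37 227 246 [0.544 0.051 0.004]
```

View pics/top0.png

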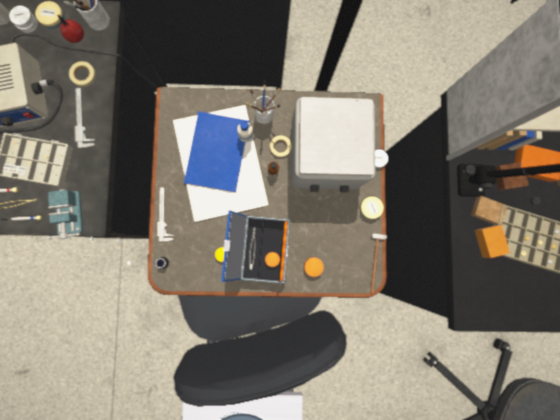

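View pics/scene0.png

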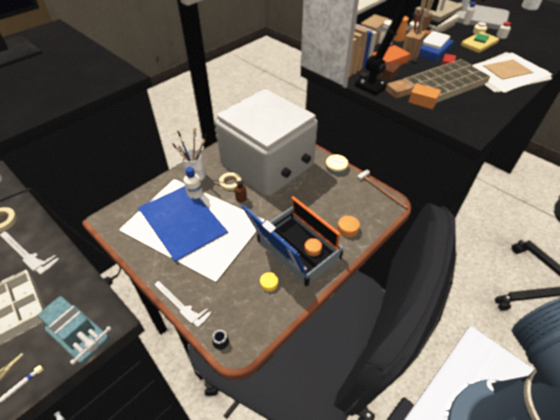

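The top view shows the case near (262,248), the flap along its right side at (286,248) and the open lid on the left at (232,245). The amber look-alikes are yellow at (221,255), large orange outside the case at (315,268), and small orange inside it at (272,260). The inside one is the amber_tin.

Run:
```python
from h import *
a=cap('top')['color'][200:295,205:335,::-1];b=cap('scene')['color'][180:300,230:370,::-1]
a=cv2.resize(a,(520,380),interpolation=cv2.INTER_CUBIC);b=cv2.resize(b,(443,380),interpolation=cv2.INTER_CUBIC)
cv2.imwrite('pics/c0.png',np.hstack([a,b])[:, :800] if 0 else cv2.resize(np.hstack([a,b]),(800,316)))
cv2.imwrite('pics/c1.png',cv2.resize(a,(780,570),interpolation=cv2.INTER_CUBIC))
for n in('top','scene'):
    p=cap(n)
    for k in('kit_flap','kit_lid','kit_case','amber_tin'):
        for r in optics.silhouettes(p,k)[:1]:
            m=r['pixels'].astype(np.uint8);pts=cv2.findNonZero(m)
            print(n,k,round(r['score'],2),m.sum(),cv2.minAreaRect(pts))
```

```text
top kit_flap 0.64 187 ((283.7931213378906, 250.48277282714844), (4.318365573883057, 57.30138397216797), 4.763641834259033)
top kit_lid 0.77 1297 ((233.85658264160156, 246.07789611816406), (20.008399963378906, 69.89359283447266), 5.19442892074585)
top kit_case 0.59 6 ((250.5, 265.0), (2.0, 1.0), 90.0)
top amber_tin 0.76 259 ((313.2500305175781, 266.7500305175781), (18.384775161743164, 16.26345443725586), 45.0)
scene kit_flap 0.65 834 ((314.7578125, 222.67282104492188), (66.29073333740234, 14.733918190002441), 38.233829498291016)
scene kit_lid 0.6 998 ((274.7500305175781, 238.75003051757812), (92.63097381591797, 15.55634880065918), 45.0)
scene kit_case 0.64 4338 ((291.402587890625, 231.10671997070312), (108.30050659179688, 61.647483825683594), 42.397438049316406)
scene amber_tin 0.59 271 ((268.5, 281.5), (17.0, 17.0), 90.0)
```

View pics/c1.png

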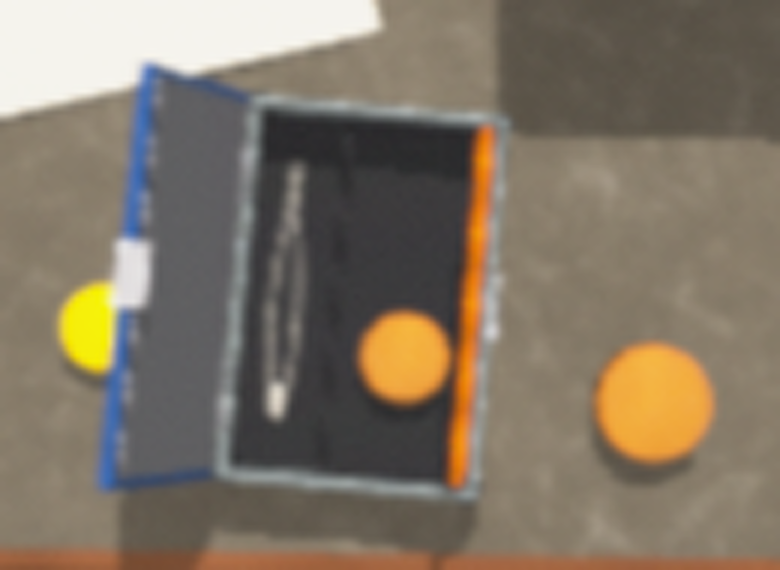

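The crop shows the rim corners at crop pixels (252,97), (505,118), (478,497) and (220,475), at scale 6 from origin (205,200). The tweezers are on the left, the small amber tin is at (404,357), and the flap is upright at about x=470.

Run:
```python
from h import *
p=cap('top');print(proj(p,[.54,-.05,.045]), -np.array(p['R']).T@p['t'])
c=[ray(p,205+u/6-.4,200+v/6-.4,.045)for u,v in[(252,97),(505,118),(478,497),(220,475)]];c=np.array(c);print(c.round(4))
d=c[0]-c[3]+c[1]-c[2];e=c[0]-c[1]+c[3]-c[2];print(c.mean(0),np.linalg.norm(d)/2,np.linalg.norm(e)/2,np.arctan2(d[1],d[0]),np.arctan2(-e[0],e[1]))
q=cap('scene')
for x in c:print(proj(q,x))
yaw=np.arctan2(d[1],d[0]);o=c.mean(0)*[1,1,0];print(o)
Rz=Ro.from_euler('z',yaw).as_matrix()
W=lambda l:o+Rz@l
# candidate edge points for angles, compare w/ spot points
for a in(1.4,1.5,1.6):
    X=W([0,-.0515+.062*np.cos(a),.0325+.062*np.sin(a)]);print('flap',a,X.round(3),proj(p,X).round(1),proj(q,X).round(1))
for a in(1.5,1.6,1.7,1.8,1.9):
    X=W([0,.0595-.117*np.cos(a),.048+.117*np.sin(a)]);print('lid',a,X.round(3),proj(p,X).round(1),proj(q,X).round(1))
s=sensors.sense();R=Ro.from_rotvec(s['tcp_rot']).as_matrix();print(R.round(3),s['tcp_pos'])
```

```text
[264.13680469 247.73686027] [ 0.53510131 -0.0482192   1.06781772]
[[ 0.6245 -0.0014  0.045 ]
 [ 0.6172 -0.1147  0.045 ]
 [ 0.4497 -0.1049  0.045 ]
 [ 0.4577  0.0087  0.045 ]]
[ 0.53729108 -0.05307272  0.045     ] 0.1674425086219928 0.11371262468650031 -0.059556620701562146 -0.06752773322348529
[256.74255745 229.54096998]
[291.52647554 205.80312539]
[342.22124155 245.65564927]
[306.83748915 273.90897194]
[ 0.53729108 -0.05307272  0.        ]
flap 1.4 [ 0.535 -0.094  0.094] [281.5 250. ] [312.3 214.8]
flap 1.5 [ 0.534 -0.1    0.094] [283.9 250.1] [314.2 213.2]
flap 1.6 [ 0.534 -0.106  0.094] [286.3 250.3] [316.1 211.8]
lid 1.5 [ 0.54  -0.002  0.165] [243.8 247. ] [283.2 214.8]
lid 1.6 [0.541 0.01  0.165] [238.8 246.6] [278.9 217.7]
lid 1.7 [0.542 0.021 0.164] [233.8 246.3] [274.7 220.9]
lid 1.8 [0.542 0.033 0.162] [229.  245.9] [270.4 224.5]
lid 1.9 [0.543 0.044 0.159] [224.4 245.6] [266.3 228.5]
[[-0.935  0.354  0.   ]
 [ 0.354  0.935 -0.   ]
 [-0.    -0.    -1.   ]] [0.22118818 0.58452129 0.23131652]
```

Estimated case pose: centre (0.537,-0.053), yaw about -0.064, flap about 1.5 rad, lid about 1.85 rad. I'll go over with the fingers shut, turning tool x onto case +y.

```bash
python3 -m jog '{"hand":[1,1,1,1,1,1,1,1],"offset":[[-35,-37,0],[-70,-74,0],[-104,-111,0],[-139,-148,0],[-173,-185,0],[-208,-221,0],[-243,-258,0],[-277,-295,0]],"dr":[[0,0,0.16],[0,0,0.32],[0,0,0.48],[0,0,0.64],[0,0,0.8],[0,0,0.96],[0,0,1.12],[0,0,1.274]]}' 20
python3 -c "
from h import *
s=sensors.sense();print(s['t'],s['tcp_pos'],Ro.from_rotvec(s['tcp_rot']).as_matrix().round(3),s['joint_pos'],s['force'])
R=Ro.from_rotvec(s['tcp_rot']).as_matrix();print(R.T@(np.array([.530,-.163,.20])-s['tcp_pos']))"
```

```text
t: 2.7
tcp_pos: [0.3767, 0.2092, 0.2317]
tcp_rot: [2.297, 2.142, 0.002]
force: [0.6, 0.3, 0.7]
grip_width: 0.0
gripper_force: 0.0
2.7 [0.37665468 0.20916234 0.23165982] [[ 0.07   0.998  0.001]
 [ 0.998 -0.07   0.   ]
 [ 0.     0.001 -1.   ]] [ 2.46344653e-01  2.65778468e-01  1.89676715e+00 -1.40056412e-05
  9.77717486e-01  3.16365705e-01] [0.55305362 0.34405407 0.70617459]
[-0.3605359   0.17896447  0.03174148]
```

```bash
python3 -m jog '{"hand":[1,1,1,1,1,1,1,1],"offset":[[-52,26,0],[-103,51,0],[-155,77,0],[-206,102,0],[-258,128,0],[-309,153,0],[-361,179,0],[-361,179,50]],"dr":[[0,0,0],[0,0,0],[0,0,0],[0,0,0],[0,0,0],[0,0,0],[0,0,0],[0,0,0]]}'
cat > case.py <<'E'
from h import *
o=np.array([.5373,-.0531,0]);Rz=Ro.from_euler('z',-.064).as_matrix()
W=lambda l:o+Rz@np.asarray(l)
def go(l): # tool-axes mm offset to case-frame point
    s=sensors.sense();R=Ro.from_rotvec(s['tcp_rot']).as_matrix()
    return (1000*R.T@(W(l)-s['tcp_pos'])).round(1)
def st():
    s=sensors.sense();print('t',s['t'],'case frame tcp',(Rz.T@(s['tcp_pos']-o)).round(4),'F',np.round(s['force'],1))
E
python3 - <<'E'
from case import *
st();print(go([0,-.085,.075]))
p=cap('wrist','w1.png');q=cap('scene','s1.png');t=cap('top')
for n,i in(('wrist',p),('scene',q),('top',t)):
    for k in('flap_edge','lid_edge'):
        for r in optics.spot_point(i,k)[:1]: print(n,k,r['score'],np.array(r['point'])*[560,420])
    print(n,'pred',proj(i,W([0,-.0515+.0044,.0945])),proj(i,W([0,.0595+.032,.16])))
E
```

```text
t: 3.7
tcp_pos: [0.537, -0.1681, 0.1844]
tcp_rot: [2.286, 2.133, 0.007]
force: [0.6, 0.4, -0.1]
grip_width: 0.0002
gripper_force: 0.0
t 3.7 case frame tcp [ 0.007  -0.1147  0.1844] F [ 0.6  0.4 -0.1]
[ 30.5  -8.8 109.1]
wrist flap_edge 0.76 [265.608 122.304]
wrist pred [269.18148605 124.9683651 ] [ 260.91061025 -247.81720372]
scene flap_edge 0.66 [311.416 216.594]
scene lid_edge 0.91 [266.392 231.798]
scene pred [314.31441323 213.20680631] [268.32082516 226.43493928]
top flap_edge 0.6 [281.512 251.286]
top lid_edge 0.78 [224.784 243.684]
top pred [283.89567467 250.22643193] [226.82059238 245.55617553]
```

View pics/w1.png

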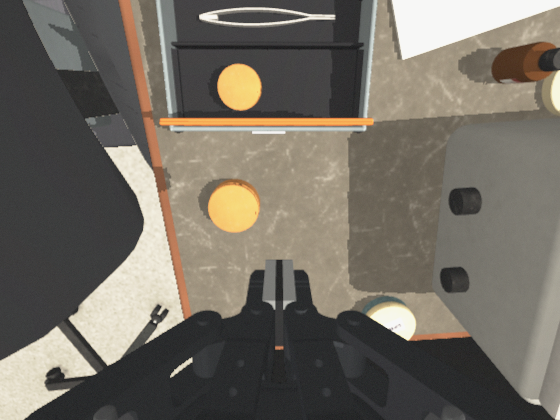

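The wrist view shows the flap as an orange line at row 122, matching my prediction of (269,125), with the fingertips at (280,265). The pose is good enough, so I'll go down beside the flap.

```bash
python3 -m jog '{"hand":[1,1,1,1,1,1,1,1],"offset":[[0,-4,25],[10,-9,50],[20,-9,75],[30,-9,95],[30,-9,106],[30,-9,106],[30,-9,106],[30,-9,106]],"dr":[[0,0,0],[0,0,0],[0,0,0],[0,0,0],[0,0,0],[0,0,0],[0,0,0],[0,0,0]]}'; python3 -c "
from case import *
st();print(go([0,-.0563,.0771]))"
```

```text
t: 5.15
tcp_pos: [0.5246, -0.1313, 0.0762]
tcp_rot: [2.291, 2.147, 0.001]
force: [0.6, 0.3, 0.9]
grip_width: -0.0001
gripper_force: 0.0
t 5.15 case frame tcp [-0.0077 -0.0789  0.0762] F [0.6 0.3 0.9]
[22.6  7.7 -1. ]
```

```bash
python3 -m jog '{"hand":[1,1,1,1,1,1,1,1],"offset":[[10,4,0],[17,8,-1],[23,8,-1],[27,8,0],[31,8,1],[35,8,3],[40,8,5],[47,8,10]],"dr":[[0,0,0],[0,0,0],[0,0,0],[0,0,0],[0,0,0],[0,0,0],[0,0,0],[0,0,0]]}'
python3 - <<'E'
from case import *
st();q=cap('scene')
for r in optics.spot_point(q,'flap_edge')[:1]: print(r['score'],np.array(r['point'])*[560,420])
for a in(1.5,1.2,1,.8,.6,.4,0):print(a,proj(q,W([0,-.0515+.062*np.cos(a),.0325+.062*np.sin(a)])).round(0))
E
```

```text
t: 6.15
tcp_pos: [0.535, -0.0841, 0.0651]
tcp_rot: [2.293, 2.148, 0.0]
force: [0.2, -0.1, 1.3]
grip_width: -0.0003
gripper_force: 0.5
t 6.15 case frame tcp [-0.0003 -0.0311  0.0651] F [ 0.2 -0.1  1.3]
0.81 [301.112 227.598]
1.5 [314. 213.]
1.2 [309. 218.]
1 [305. 223.]
0.8 [302. 227.]
0.6 [299. 231.]
0.4 [297. 236.]
0 [295. 243.]
```

The flap is following, now at about 0.8 rad. I'll continue the arc down.

```bash
python3 -m jog '{"hand":[1,1,1,1,1,1,1,1],"offset":[[6,0,7],[10,0,14],[12,0,18],[14,0,22],[14,0,26],[15,0,30],[15,0,32],[15,0,32]],"dr":[[0,0,0],[0,0,0],[0,0,0],[0,0,0],[0,0,0],[0,0,0],[0,0,0],[0,0,0]]}'; python3 -c "
from case import *
st()"
```

```text
t: 7.25
tcp_pos: [0.5359, -0.0694, 0.034]
tcp_rot: [-2.293, -2.148, -0.0]
force: [-1.3, 0.0, 7.0]
grip_width: 0.0002
gripper_force: 3.3
t 7.25 case frame tcp [-0.0004 -0.0163  0.034 ] F [-1.3  0.   7. ]
```

The flap is flat: the tip stopped at z = 34 mm with 7 N. Next, up and over the lid.

```bash
python3 -m jog '{"hand":[1,1,1,1,1,1,1,1],"offset":[[0,0,-50],[0,0,-105],[0,0,-160],[0,0,-210],[45,0,-210],[95,0,-210],[145,0,-210],[151,0,-210]],"dr":[[0,0,0],[0,0,0],[0,0,0],[0,0,0],[0,0,0],[0,0,0],[0,0,0],[0,0,0]]}'
python3 - <<'E'
from case import *
st();print(go([0,.135,.137]))
q=cap('scene','s2.png');t=cap('top')
for n,i in(('scene',q),('top',t)):
    for k in('flap_edge','lid_edge'):
        for r in optics.spot_point(i,k)[:1]: print(n,k,r['score'],np.array(r['point'])*[560,420])
    print(n,'pred',proj(i,W([0,-.0515+.062,.0325])),[proj(i,W([0,.0595-.117*np.cos(a),.048+.117*np.sin(a)])).round(0) for a in(1.7,1.8,1.9)])
cv2.imwrite('pics/s2c.png',cv2.resize(q['color'][150:310,200:400,::-1],(800,640))[:600])
E
```

```text
t: 8.25
tcp_pos: [0.5451, 0.0841, 0.2431]
tcp_rot: [-2.287, -2.152, 0.0]
force: [0.3, -1.0, -0.2]
grip_width: 0.0001
gripper_force: 0.0
t 8.25 case frame tcp [-0.001   0.1374  0.2431] F [ 0.3 -1.  -0.2]
[ -2.5   1.1 106.1]
scene flap_edge 0.7 [293.104 244.482]
scene lid_edge 0.71 [265.384 228.312]
scene pred [295.27399365 243.08686566] [array([275., 221.]), array([270., 224.]), array([266., 228.])]
top flap_edge 0.85 [261.184 250.908]
top lid_edge 0.88 [226.408 248.094]
top pred [261.3739726  248.47185011] [array([234., 246.]), array([229., 246.]), array([224., 245.])]
```

View pics/s2c.png

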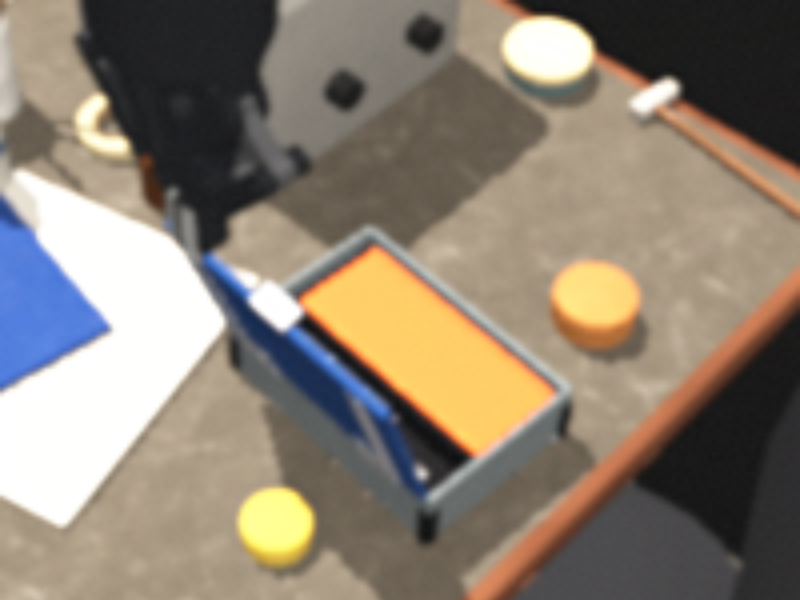

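The picture shows the flap flat (crop 430,350) and the lid open at about 1.88 rad, with a white catch at mid-edge (275,305). I'll push 30 mm to the +x side of the catch.

```bash
python3 -m jog '{"hand":[1,1,1,1,1,1,1,1],"offset":[[0,15,20],[0,30,45],[0,30,70],[0,30,95],[0,30,106],[0,30,106],[0,30,106],[0,30,106]],"dr":[[0,0,0],[0,0,0],[0,0,0],[0,0,0],[0,0,0],[0,0,0],[0,0,0],[0,0,0]]}'; python3 -c "
from case import *
st()"
```

```text
t: 9.55
tcp_pos: [0.5765, 0.0792, 0.1384]
tcp_rot: [2.291, 2.147, 0.002]
force: [-0.2, -0.9, 0.9]
grip_width: -0.0002
gripper_force: 0.0
t 9.55 case frame tcp [0.0306 0.1346 0.1384] F [-0.2 -0.9  0.9]
```

```bash
python3 -m jog '{"hand":[1,1,1,1,1,1,1,1],"offset":[[-15,0,0],[-25,0,0],[-33,0,0],[-41,0,0],[-49,0,0],[-57,0,0],[-66,0,0],[-76,0,1]],"dr":[[0,0,0],[0,0,0],[0,0,0],[0,0,0],[0,0,0],[0,0,0],[0,0,0],[0,0,0]]}'
python3 - <<'E'
from case import *
st();q=cap('scene')
for r in optics.spot_point(q,'lid_edge')[:1]: print(r['score'],np.array(r['point'])*[560,420])
print([(a,proj(q,W([0,.0595-.117*np.cos(a),.048+.117*np.sin(a)])).round(0)) for a in(1,1.2,1.4,1.6,1.8)])
E
```

```text
t: 10.55
tcp_pos: [0.5706, 0.0029, 0.1363]
tcp_rot: [-2.292, -2.148, 0.0]
force: [-0.4, 1.4, 0.4]
grip_width: -0.0001
gripper_force: 1.2
t 10.55 case frame tcp [0.0297 0.0581 0.1363] F [-0.4  1.4  0.4]
0.79 [285.6  214.41]
[(1, array([302., 207.])), (1.2, array([295., 209.])), (1.4, array([287., 212.])), (1.6, array([279., 218.])), (1.8, array([270., 224.]))]
```

```bash
python3 -m jog '{"hand":[1,1,1,1,1,1,1,1],"offset":[[-8,0,1],[-17,0,3],[-25,0,7],[-33,0,11],[-41,0,16],[-48,0,22],[-54,0,28],[-60,0,35]],"dr":[[0,0,0],[0,0,0],[0,0,0],[0,0,0],[0,0,0],[0,0,0],[0,0,0],[0,0,0]]}'
python3 - <<'E'
from case import *
st();q=cap('scene')
for r in optics.spot_point(q,'lid_edge')[:1]: print(r['score'],np.array(r['point'])*[560,420])
print([(a,proj(q,W([0,.0595-.117*np.cos(a),.048+.117*np.sin(a)])).round(0)) for a in(.4,.6,.8,1,1.2)])
E
```

```text
t: 11.65
tcp_pos: [0.567, -0.057, 0.1009]
tcp_rot: [2.292, 2.148, 0.0]
force: [0.9, 0.8, 0.4]
grip_width: 0.0
gripper_force: 0.7
t 11.65 case frame tcp [ 0.0299 -0.0019  0.1009] F [0.9 0.8 0.4]
0.9 [311.192 210.42 ]
[(0.4, array([315., 213.])), (0.6, array([312., 210.])), (0.8, array([307., 208.])), (1, array([302., 207.])), (1.2, array([295., 209.]))]
```

```bash
python3 -m jog '{"hand":[1,1,1,1,1,1,1,1],"offset":[[-5,0,8],[-9,0,16],[-12,0,24],[-15,0,32],[-16,0,40],[-17,0,46],[-17,0,50],[-17,0,51]],"dr":[[0,0,0],[0,0,0],[0,0,0],[0,0,0],[0,0,0],[0,0,0],[0,0,0],[0,0,0]]}'; python3 -c "
from case import *
st()"
```

```text
t: 12.75
tcp_pos: [0.5657, -0.0734, 0.051]
tcp_rot: [-2.292, -2.148, 0.001]
force: [-2.7, -0.8, 12.3]
grip_width: 0.0002
gripper_force: 5.8
t 12.75 case frame tcp [ 0.0296 -0.0185  0.051 ] F [-2.7 -0.8 12.3]
```

The tip is at 51 mm with 12 N, so the lid is shut. A small extra press, then lift clear.

```bash
python3 -m jog '{"hand":[1,1,1,1,1,1,1,1],"offset":[[0,0,0.5],[0,0,0.5],[0,0,0.5],[0,0,-20],[0,0,-60],[0,0,-110],[0,0,-150],[0,0,-150]],"dr":[[0,0,0],[0,0,0],[0,0,0],[0,0,0],[0,0,0],[0,0,0],[0,0,0],[0,0,0]]}'
python3 - <<'E'
from case import *
st();q=cap('scene');t=cap('top')
for n,i in(('scene',q),('top',t)):
    for r in optics.spot_point(i,'lid_edge')[:1]: print(n,r['score'],np.array(r['point'])*[560,420])
    print([(a,proj(i,W([0,.0595-.117*np.cos(a),.048+.117*np.sin(a)])).round(1)) for a in(0,.05,.1,.2)])
cv2.imwrite('pics/s3c.png',cv2.resize(q['color'][150:300,200:400,::-1],(800,600)))
E
```

```text
t: 13.75
tcp_pos: [0.5678, -0.0738, 0.2037]
tcp_rot: [2.287, 2.144, 0.006]
force: [0.5, 0.7, -0.3]
grip_width: -0.0001
gripper_force: 0.0
t 13.75 case frame tcp [ 0.0317 -0.0187  0.2037] F [ 0.5  0.7 -0.3]
scene 0.77 [315.392 224.112]
[(0, array([316. , 223.9])), (0.05, array([316.1, 222.3])), (0.1, array([316.2, 220.8])), (0.2, array([316., 218.]))]
top 0.75 [288.4   253.302]
[(0, array([286.9, 250.5])), (0.05, array([286.9, 250.5])), (0.1, array([286.9, 250.5])), (0.2, array([286.5, 250.5]))]
```

View pics/s3c.png

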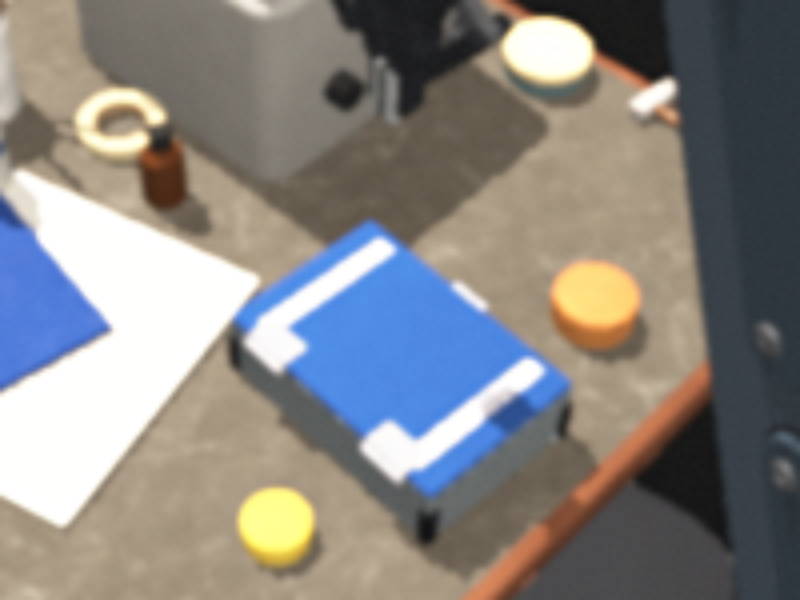

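The picture shows the lid flush on the case (crop 400,350), the hand clear above it, and nothing else moved.

```bash
python3 -c "
from cell import env
print(env.hand_in())"
```

```text
the job is handed in; nothing more can be done
None
```

The orange flap was pushed flat and the blue lid then pressed fully shut over it with the hand clear. In the last picture nothing else in view had moved. The job is handed in; the hand-in call returned no verdict.

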